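Slide the earth collar along the bent copper rail into its spring terminal

ROBOT

A 6-joint arm with a two-finger parallel gripper is mounted at the origin on the work surface. World frame = base frame: x ahead of the robot, y to its left, z up, the work surface at z = 0. Lengths are in m, angles in rad, forces in N, time in s.
With the tool pointing down it reaches from about 0.275 to 0.975 m from the base axis. Payload 8.4 kg.
Tool frame: the origin (TCP) lies between the finger pads; the fingertips stand 19 mm ahead of it and the grasp point (between the pads) is the TCP (tcp_to_tips is the distance from the TCP to the fingertips, in m); z points along the fingers, y is the line along which they close (so a half turn about z gives the same grasp; the last joint's range is limited). The gripper opens to 92 mm and grips with 3 to 60 N. Pads are 20 mm wide; open, the fingers measure 128 mm over their backs; the gripper's body (75 mm by 189 mm) begins 69 mm behind the grasp point.
Start: joints at [1.316, 0.353, 1.633, -0, 1.155, -0.002], TCP at [0.156, 0.605, 0.234] pointing down, gripper open.
Joint ranges: [-2.63, 2.63], [-0.92, 2.1], [0.06, 2.66], [-1.3, 4.44], [0, 2.69], [-3.02, 3.02]. Speed limits (rad/s): [2.22, 2.22, 2.79, 3.14, 3.14, 3.14].

INTERFACE

Orientations are given as [roll, pitch, yaw] about the fixed x, y, z axes, in that order (R = Rz(yaw) Ry(pitch) Rx(roll)).
In Python, from rig import * gives the robot as it stands. The module is installed in compiled form; this text tells all that it offers.
- The arm moves only by the tool jog_arm, never from a script. Its argument "deltas" is a list of rows, each a list of 3 entries, a list of its own where there are three numbers: the opening, from 0 (shut) to 1 (fully open), then the shift along the tool's x, y, z in mm, then the turn about the tool's z in rad. In form: [[jaw, [x, y, z], twist], ...]. A call has 1 to 5 rows; each row shifts and turns the commanded pose from where the row before left it, along the tool's axes as they then stand; what a row does not reach is not made up. A row lasts 1/8 s, in which the tool goes at most 62.5 mm and 10.7 degrees, less where a joint would pass 70% of its speed; a pose out of reach is approached as far as the arm can. A call is refused whole if a number of a shift passes 62.5 or a number of a turn 0.188, either way. A call with a gripper value outside its range is refused whole. The fingers move at their own pace and stop on an object; "grip_force" is the grip in N (left out, the last holds). Time passes only in rows, so rows that do not move let the fingers close. It gives the time, the measured TCP pose, the force, the opening and the grip force at its end, in the units of the state.
- get_state(): the state, without advancing time (a new reading comes with each control period).
- capture(name): name is "side" or "top" or "wrist"; returns a dict with "pixels" (384x512x3 uint8, blue, green, red), "range_z" (384x512 float32, m along the optical axis (not along the pixel's ray), 0 where there is no reading), "fx", "fy", "cx", "cy" (pixels), "R" (3x3) and "t" (3): a world point X has camera coordinates R X + t. Camera axes: x right, y down, z forward; pixel columns grow to the right and rows downward; lengths in m; the calibration is good to about 2 mm. The wrist camera is an equidistant fisheye: a pixel r from the principal point sees the ray r / f radians off the axis. A picture is of the moment at which its call begins.
- finish_job(): hands the job in; it is judged then, once.
The state is a dict: "clock": time; "qpos": joint angles; "qvel": joint speeds; "joint_efforts": joint torques, N m; "tool_pos": TCP position; "eef_rot": TCP orientation; "ft_force": force on the tool from outside, world axes, zero at the start; "ft_torque": the same for the moment, N m; "finger_gap": finger opening in m; "grasp_force": force on a finger pad.
Only numpy, scipy, OpenCV 4.12 (cv2) and the standard library are available. Lean on these libraries where they do the work, as an engineer would, in place of code of your own. Each camera call takes 0.05 s, during which the arm holds its last target. There are 200 camera calls.

TASK

Earth the workbench: slide the brass collar along the bent copper rail, round both corners and in between the white terminal's spring jaws, until it has pressed the green end pad fully home. Then tug it back against the jaws to check that they hold it, and let go. Ease it along without forcing collar, rail or terminal, and leave the boards, the screwdriver and the solder reel where they are.

Things in the scene. Friction and masses are not known exactly. Their poses are not given: they have to be found in the camera images.
- rail: Copper wire rail, 8 mm thick and rigid, on a black mat 320 x 400 x 3 mm. Origin: centre of the mat's underside on the bench, z up. Wire axis level, 85 mm up. First straight: from (x, y) = (50, -132) mm in this frame, a black disc behind it, along +y to (50, -35). Last straight: from (-50, 35) along +y through the terminal to (-50, 170). Posts only at the two far ends.
- bend_one (a point): Centre of the first bend's arc, at wire height, (15, -35) mm in the rail's frame, same axes. The wire turns left through a quarter circle of radius 35 mm from (50, -35) to (15, 0), then runs straight along -x to (-15, 0).
- bend_two (a point): Centre of the second bend's arc, at wire height, (-15, 35) mm in the rail's frame, same axes. The wire turns right through a quarter circle of radius 35 mm from (-15, 0) to (-50, 35).
- collar_ring (a point): Middle of the bore of the brass sleeve on the wire: 20 mm long, 28 mm outside, bore 12 mm (2 mm play all round; it hangs with its axis 2 mm below the wire's). y axis: along the bore, the way to go; z up. Starts on the first straight. A steel weight below (20 mm across, to 33 mm below) keeps the stem up. Collar about 0.14 kg. Tipped, it binds on the wire; held upright it slides.
- collar_stem (a point): Grip point: the middle of the collar's red upright round stem, 14 mm across, which reaches from the sleeve's top (14 mm above the bore's middle) to 52 mm above it; this point is 32 mm above it. The stem can also turn in a light grip as the collar swings round a bend.
- pad (a joint): Green spring pad (28 mm wide, 26 high) across the wire: the terminal's end stop, facing the collar. The white terminal is clamped on the last straight, pad face anywhere from rail y = 105 to 135 mm: find it by feel or sight. Value: how far it is pressed, in m, along the rail's +y: 0 free, 0.005 fully home on its hard stop. Soft spring, 1 to 2.5 N. Terminal's top: 14 mm above the wire.
- jaw_a (a joint): Brass spring jaw on the wire's -x side, at wire height (7 mm up and down), part of the terminal. Value: travel outwards in m, 0 sprung in, about 0.003 as the sleeve passes. Jaws 22 mm apart; sloping leads begin 41 mm short of the pad's free face; square backs, 18.5 mm short of it, spring in behind the sleeve once it has pressed the pad over 1.5 mm, and bar its way back.
- jaw_b (a joint): The like jaw on the +x side. Pushing the collar through both takes about 3 to 7 N; beyond them only the pad's spring and then its hard stop resist. A tug of 3 to 10 N proves the catch; over 25 N harms terminal or rail. White blocks behind the jaws, 35 to 47 mm off the wire, reach 12 mm above the wire.
- board_a: Orange circuit board, 50 x 80 mm, parts up to 22 mm high; origin under its centre. Bystander.
- board_b: Orange circuit board, 60 x 60 mm, parts up to 18 mm high; origin under its centre. Bystander.
- driver: Blue screwdriver, 170 mm long, lying on the bench beside the mat. Bystander.
- reel: Grey solder reel standing on its flange, 60 mm across, 40 mm high. Origin under its centre. Bystander.
There are look-alikes about, which are no part of the job. Of the things like the part that bears pad, leave any that is pink or red; of the rest the smaller one is meant.

How it is judged:
On the way, in this order (a step that is already met when the one before it is completed fails the run):
1. the collar has pressed the pad fully home and both jaws have sprung in behind it (value of joint pad above 0.0042 m and value of joint each of jaw_a, jaw_b below 0.0015 m), for 0.15 s.
2. the collar is tugged back against the jaws (a pull of about 1.5 N or more) and they hold it (value of joint pad between 0.0004 and 0.0032 m and contact force between collar and terminal above 4 N and value of joint each of jaw_a, jaw_b below 0.0015 m), for 0.1 s.
At the end, for the whole second after the job is handed in: The collar rests in the terminal (its middle beyond y = 80 mm in the rail's frame), held between the pad, which it keeps pressed by at least 0.4 mm, and both jaws, sprung in behind it (under 1.5 mm open), and it lies still (value of joint pad above 0.0004 m and value of joint each of jaw_a, jaw_b below 0.0015 m and y of collar_ring in the frame of rail above 0.08 m and linear speed of collar below 0.02 m/s); the robot touches nothing.
It fails at once if the collar is forced against the rail (over 25 N) (contact force between collar and rail above 25 N).
It fails at once if the collar is rammed or yanked against the terminal (over 25 N) (contact force between collar and terminal above 25 N).
It fails at once if a bystander is moved more than 20 mm (distance of any of board_a, board_b, driver, reel from where it was at the start of the episode above 0.02 m).
It also fails if it takes over 72 s, if anything falls off the work surface, if the arm or the gripper's body presses on something with over 40 N, if the wrist force passes 120 N, or if a joint passes its speed limit or range.

## Working session

There is one attempt and no reset: what is moved stays moved. The work goes in short steps, Python scripts to look and compute and a tool call to move; the robot and the scene stay as the last step left them, time stands still between calls to the robot, and variables do not carry over. Pictures are saved under pics/ and viewed, at most 10 in all, crops included, and the job is handed in when it is done.

Besides the shell and the picture viewer there is one more tool, called after "Request:" by a JSON object that holds its "api" and its "payload", one argument or row to a line. jog_arm: Moves the arm, as the interface text tells. Its arguments: {"type":"object","properties":{"deltas":{"type":"array"},"grip_force":{"type":"number"}},"required":["deltas"]}

```bash
mkdir -p pics; cat > h.py <<'E'
from rig import *
import numpy as np, cv2
def grab(n,f):
    c=capture(n); cv2.imwrite(f'pics/{f}.png',c['pixels']); np.savez(f'pics/{f}.npz',**c); return c
def cloud(c):
    v,u=np.mgrid[:384,:512]; z=c['range_z']
    P=np.stack([(u-c['cx'])/c['fx']*z,(v-c['cy'])/c['fy']*z,z],-1)
    W=(P-c['t'])@c['R']; W[z==0]=np.nan; return W
E
python3 - <<'E'
from h import *
a=grab('top','top0');b=grab('side','side0')
s=get_state();print(s['clock'],s['tool_pos'],s['eef_rot'],s['ft_force'],s['finger_gap'])
for c in(a,b):print(-np.array(c['R']).T@c['t'],c['fx'])
cv2.imwrite('pics/both.png',cv2.resize(np.vstack([a['pixels'],b['pixels']]),(400,600)))
E
```

```text
0.1 [0.15621946 0.60475021 0.23297235] [-3.14042860e+00  9.56282027e-06  2.88878244e+00] [-0.3542025  -0.12726949  0.13687189] 0.09188002022565969
[0.42087076 0.05559432 1.21640718] 428.44244815064184
[ 0.32164341 -0.77856249  0.93549559] 445.2279297304545
```

View pics/top0.png

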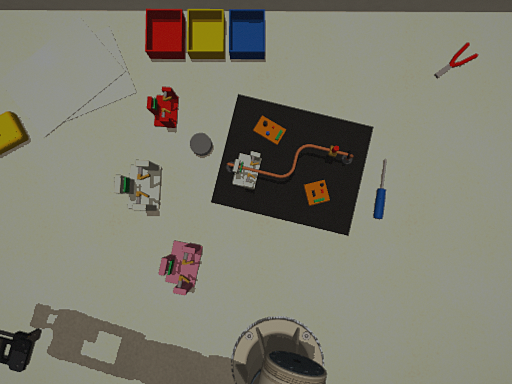

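View pics/side0.png

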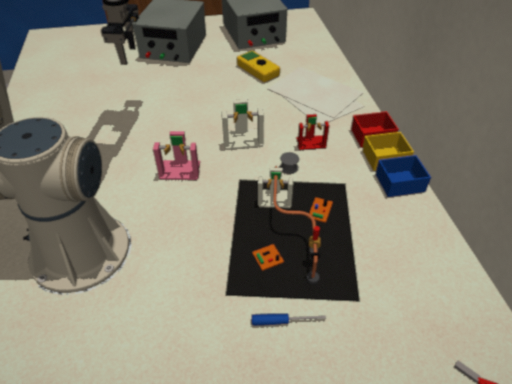

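Top view: the mat's corners are at (238,95), (372,127), (348,235) and (212,203). The collar is near (333,150), and the white terminal is on the mat near (247,170). The white, red and pink look-alikes stand off the mat.

```bash
cat >> h.py <<'E'
def matpose(c):
    W=cloud(c); g=c['pixels'].max(-1)
    m=((g<60)&(abs(W[...,2]-.003)<.012)).astype(np.uint8)
    m=cv2.morphologyEx(m,cv2.MORPH_CLOSE,np.ones((15,15)))
    n,l,st,_=cv2.connectedComponentsWithStats(m); k=[i for i in range(1,n) if l[170,300]==i or st[i,4]==st[1:,4].max()][0]
    ct=max(cv2.findContours((l==k).astype(np.uint8),0,1)[0],key=cv2.contourArea)
    bx=cv2.boxPoints(cv2.minAreaRect(cv2.convexHull(ct))).astype(float)
    r=np.c_[(bx[:,0]-c['cx'])/c['fx'],(bx[:,1]-c['cy'])/c['fy'],np.ones(4)]@c['R']
    o=-c['R'].T@c['t']; return o+r*((.003-o[2])/r[:,2])[:,None]
E
python3 - <<'E'
from h import *
c=dict(np.load('pics/top0.npz')); bx=matpose(c); print(bx.round(4))
ctr=bx.mean(0); e=[bx[1]-bx[0],bx[2]-bx[1]]; print([np.linalg.norm(x) for x in e])
L=max(e,key=np.linalg.norm); L=L/np.linalg.norm(L)
if L[1]<0:L=-L
yaw=np.arctan2(L[1],L[0])-np.pi/2; print('centre',ctr,'yaw',yaw)
Rz=np.array([[np.cos(yaw),-np.sin(yaw)],[np.sin(yaw),np.cos(yaw)]])
for n in('top0','side0'):
    d=dict(np.load(f'pics/{n}.npz')); W=cloud(d); p=d['pixels'].astype(int); b,g,r=p[...,0],p[...,1],p[...,2]
    F=(W[...,:2]-ctr[:2])@Rz; z=W[...,2]
    inn=(abs(F[...,0])<.16)&(abs(F[...,1])<.2)
    def rep(t,m):
        m=m&inn
        if m.sum(): print(n,t,m.sum(),'med',np.r_[np.median(F[m],0),np.median(z[m])].round(4),'min',np.r_[F[m].min(0),z[m].min()].round(4),'max',np.r_[F[m].max(0),z[m].max()].round(4))
    rep('red',(r>120)&(g<60)&(b<60)&(z>.09))
    rep('green',(g>1.3*r)&(g>1.1*b)&(g>50)&(z>.06))
    rep('white',(p.min(-1)>130)&(z>.05))
    w=inn&(z>.07)&(z<.1)&(r>1.3*b)
    for y0,y1,ax in((-.11,-.09,0),(-.04,-.03,0),(.04,.06,0)):
        m=w&(F[...,1]>y0)&(F[...,1]<y1); 
        if m.sum():print(n,'wire x at y',y0,y1,np.median(F[m],0).round(4),np.median(z[m]).round(4))
    m=w&(abs(F[...,0])<.012); 
    if m.sum():print('mid',np.median(F[m],0).round(4),np.median(z[m]))
for n,(x,y,w,h) in {'top0':(200,85,180,155),'side0':(215,155,150,150)}.items():
    d=np.load(f'pics/{n}.npz')['pixels'][y:y+h,x:x+w]; cv2.imwrite(f'pics/{n}c.png',cv2.resize(d,None,fx=4,fy=3.9,interpolation=2)[:600,:800])
E
```

```text
[[ 0.4658  0.2638  0.003 ]
 [ 0.7762  0.1913  0.003 ]
 [ 0.6603 -0.2796  0.003 ]
 [ 0.3523 -0.1996  0.003 ]]
[np.float64(0.3187997182249522), np.float64(0.4849111646287236)]
centre [ 0.56365527 -0.00602881  0.003     ] yaw -0.241526521662923
top0 red 20 med [ 0.0508 -0.1313  0.1368] min [ 0.0448 -0.1366  0.1336] max [ 0.0558 -0.1258  0.139 ]
top0 green 14 med [-0.0483  0.0942  0.0986] min [-0.0626  0.0928  0.0878] max [-0.0385  0.0973  0.1055]
top0 white 112 med [-0.0498  0.0746  0.0964] min [-0.0951  0.0548  0.0902] max [-0.0035  0.1126  0.1037]
top0 wire x at y -0.11 -0.09 [ 0.0504 -0.1001] 0.0896
top0 wire x at y -0.04 -0.03 [-0.015  -0.0371] 0.089
top0 wire x at y 0.04 0.06 [-0.0497  0.0539] 0.0895
mid [ 0.0012 -0.0397] 0.0897156002573468
side0 red 23 med [ 0.0487 -0.1312  0.1367] min [ 0.0417 -0.139   0.1311] max [ 0.0536 -0.125   0.1399]
side0 green 46 med [-0.0498  0.0931  0.094 ] min [-0.0636  0.0891  0.0776] max [-0.0385  0.0977  0.1031]
side0 white 100 med [-0.0544  0.0742  0.0971] min [-0.0984  0.053   0.0781] max [-0.0054  0.1294  0.1046]
side0 wire x at y -0.11 -0.09 [ 0.0445 -0.0935] 0.0881
side0 wire x at y -0.04 -0.03 [-0.0306 -0.0379] 0.0891
side0 wire x at y 0.04 0.06 [-0.0512  0.0535] 0.0898
mid [ 0.0003 -0.0421] 0.08896060299984734
```

View pics/side0c.png

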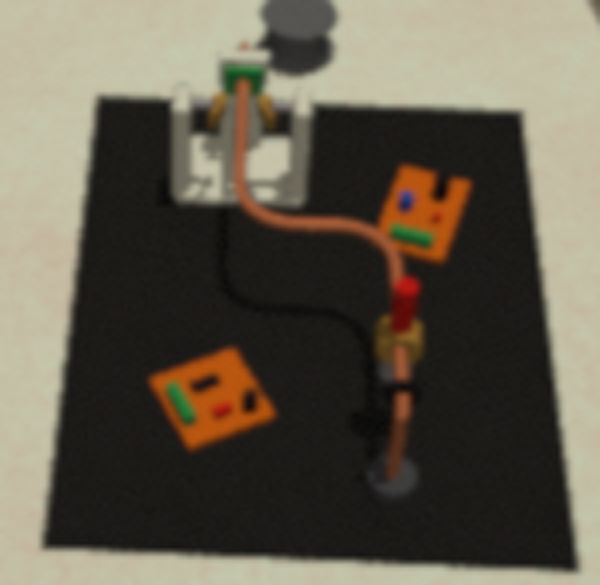

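```bash
true
```

```text
(no output)
```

Side crop: the collar with its red stem is at crop (405,300), the terminal at (242,110), and the green pad at (242,75). The mat fit ran 85 mm too long because it took in the reel's shadow, so I'll refine the pose from the wire itself.

```bash
cat >> h.py <<'E'
def path():
    # rail frame wire axis: s -> x,y,heading ; sampled
    t=np.linspace(0,np.pi/2,40)
    A=np.c_[np.full(60,.05),np.linspace(-.132,-.035,60)]
    B=np.c_[.015+.035*np.cos(t),-.035+.035*np.sin(t)]
    C=np.c_[np.linspace(.015,-.015,20),np.zeros(20)]
    D=np.c_[-.015-.035*np.sin(t),.035-.035*np.cos(t)]
    E=np.c_[np.full(90,-.05),np.linspace(.035,.17,90)]
    return np.vstack([A,B,C,D,E])
def rot(a): return np.array([[np.cos(a),-np.sin(a)],[np.sin(a),np.cos(a)]])
E
python3 - <<'E'
from h import *
from scipy.optimize import least_squares
from scipy.spatial import cKDTree
T=cKDTree(path()); p0=np.r_[np.array([.5637,-.0060])+rot(-.2415)@[0,-.041],-.2415]
Q=[]
for n in('top0','side0'):
    d=dict(np.load(f'pics/{n}.npz')); W=cloud(d); p=d['pixels'].astype(int)
    F=(W[...,:2]-p0[:2])@rot(p0[2]); z=W[...,2]
    m=(abs(z-.0885)<.003)&(p[...,2]>1.3*p[...,0])&(T.query(np.nan_to_num(F,nan=9))[0]<.012)&(F[...,1]>-.07)&(F[...,1]<.07)
    q=W[m][:,:2]; Q.append(q)
    f=lambda v:T.query((q-v[:2])@rot(v[2]))[0]
    r=least_squares(f,p0,loss='soft_l1',f_scale=.002); print(n,len(q),r.x.round(4),np.sqrt(np.mean(r.fun**2)))
q=Q[0]
r=least_squares(lambda v:T.query((np.vstack(Q)-v[:2])@rot(v[2]))[0],p0,loss='soft_l1',f_scale=.002).x;print('both',r)
for n in('top0','side0'):
    d=dict(np.load(f'pics/{n}.npz')); W=cloud(d); p=d['pixels'].astype(int);b,g,rr=p[...,0],p[...,1],p[...,2]
    F=(W[...,:2]-r[:2])@rot(r[2]); z=W[...,2]
    for t,m in(('red',(rr>120)&(g<60)&(b<60)&(z>.1)),('green',(g>1.3*rr)&(g>1.1*b)&(g>50)&(z>.06))):
        m&=(abs(F[...,0])<.16)&(abs(F[...,1])<.2)
        print(n,t,np.median(F[m],0).round(4),np.median(W[m],0).round(4),np.percentile(F[m][:,1],[5,95]).round(4),z[m].max().round(4))
s=get_state();print(s['tool_pos'],s['eef_rot'])
from scipy.spatial.transform import Rotation as Ro
print(Ro.from_euler('xyz',s['eef_rot']).as_matrix().round(3))
E
```

```text
top0 176 [ 0.5552 -0.0448 -0.2398] 0.00229232737993356
side0 143 [ 0.5513 -0.0455 -0.2456] 0.002274484673349771
both [ 0.55371701 -0.04553077 -0.24096859]
top0 red [ 0.051  -0.0906] [ 0.5812 -0.1452  0.1368] [-0.0953 -0.0854] 0.139
top0 green [-0.0481  0.1349] [0.5394 0.0977 0.0986] [0.1337 0.1373] 0.1055
side0 red [ 0.0488 -0.0905] [ 0.5796 -0.1451  0.1367] [-0.0979 -0.0858] 0.1399
side0 green [-0.0495  0.1339] [0.5374 0.0969 0.094 ] [0.1312 0.137 ] 0.1031
[0.15621946 0.60475021 0.23297235] [-3.14042860e+00  9.56282027e-06  2.88878244e+00]
[[-0.968  0.25  -0.   ]
 [ 0.25   0.968 -0.001]
 [-0.    -0.001 -1.   ]]
```

```bash
cat >> h.py <<'E'
RP=np.array([.5537,-.0455,-.241])   # rail pose
def wrl(x,y,h=0):   # rail xy, heading turn from +y -> world xy, tool yaw (tool y along -travel)
    p=RP[:2]+rot(RP[2])@[x,y]; return [p[0],p[1],RP[2]+h]
def yawof(s): 
    from scipy.spatial.transform import Rotation as Ro
    m=Ro.from_euler('xyz',s['eef_rot']).as_matrix(); return np.arctan2(m[1,0],m[0,0])
def rows(tgts,start=None,jaw=1.0,r=1):
    # tgts: world x,y,z,yaw per row -> tool rows (tool down)
    s=get_state(); x=np.r_[s['tool_pos'],yawof(s)] if start is None else np.array(start,float)
    out=[]
    for t in tgts:
        t=np.array(t); d=t[:3]-x[:3]; c,sn=np.cos(x[3]),np.sin(x[3])
        tx=c*d[0]+sn*d[1]; ty=sn*d[0]-c*d[1]; tz=-d[2]
        w=-(t[3]-x[3]); sh=np.round(np.array([tx,ty,tz])*1000,r); w=round(w,3)
        out.append([jaw,[float(v) for v in sh],float(w)])
        x=x+np.r_[(c*sh[0]+sn*sh[1])/1000,(sn*sh[0]-c*sh[1])/1000,-sh[2]/1000,-w]
    for i in range(0,len(out),5): print(out[i:i+5])
    return x
E
python3 - <<'E'
from h import *
s=get_state(); a=np.r_[s['tool_pos'],yawof(s)]; g=wrl(.05,-.0905); b=np.array([g[0],g[1],.20,g[2]]); print(a,b)
N=17
print(rows([a+(b-a)*k/N for k in range(1,N+1)],jaw=.45,r=0))
E
```

```text
[0.15621946 0.60475021 0.23297235 2.88878244] [ 0.58065501 -0.14531822  0.2        -0.241     ]
[[0.45, [-35.0, -36.0, 2.0], 0.184], [0.45, [-42.0, -30.0, 2.0], 0.184], [0.45, [-46.0, -21.0, 2.0], 0.184], [0.45, [-49.0, -13.0, 2.0], 0.184], [0.45, [-50.0, -3.0, 2.0], 0.185]]
[[0.45, [-51.0, 6.0, 2.0], 0.184], [0.45, [-48.0, 15.0, 2.0], 0.184], [0.45, [-45.0, 23.0, 2.0], 0.184], [0.45, [-40.0, 32.0, 1.0], 0.184], [0.45, [-33.0, 38.0, 2.0], 0.184]]
[[0.45, [-26.0, 44.0, 2.0], 0.184], [0.45, [-17.0, 47.0, 2.0], 0.184], [0.45, [-8.0, 50.0, 2.0], 0.184], [0.45, [1.0, 51.0, 2.0], 0.184], [0.45, [10.0, 50.0, 2.0], 0.185]]
[[0.45, [19.0, 47.0, 2.0], 0.184], [0.45, [27.0, 42.0, 2.0], 0.184]]
[ 0.58027746 -0.14486034  0.19997235 -0.24121756]
```

Request:
{"api": "jog_arm", "payload": {
  "deltas": [
    [0.45,[-35,-36,2],0.184],
    [0.45,[-42,-30,2],0.184],
    [0.45,[-46,-21,2],0.184],
    [0.45,[-49,-13,2],0.184],
    [0.45,[-50,-3,2],0.185]
  ]
}}

```text
clock: 0.72
tool_pos: [0.2818, 0.3834, 0.2234]
eef_rot: [-3.141, 0.0, 1.962]
ft_force: [-0.2, -0.2, 0.5]
finger_gap: 0.0439
grasp_force: 0.0
```

Request:
{"api": "jog_arm", "payload": {
  "deltas": [
    [0.45,[-51,6,2],0.184],
    [0.45,[-48,15,2],0.184],
    [0.45,[-45,23,2],0.184],
    [0.45,[-40,32,1],0.184],
    [0.45,[-33,38,2],0.184]
  ]
}}

```text
clock: 1.35
tool_pos: [0.4065, 0.1625, 0.2146]
eef_rot: [3.141, -0.0, 1.042]
ft_force: [-0.3, 1.2, 0.8]
finger_gap: 0.0414
grasp_force: 0.0
```

Request:
{"api": "jog_arm", "payload": {
  "deltas": [
    [0.45,[-26,44,2],0.184],
    [0.45,[-17,47,2],0.184],
    [0.45,[-8,50,2],0.184],
    [0.45,[1,51,2],0.184],
    [0.45,[10,50,2],0.185]
  ]
}}

```text
clock: 1.98
tool_pos: [0.5315, -0.0584, 0.2043]
eef_rot: [-3.141, 0.0, 0.12]
ft_force: [1.3, -0.4, -0.5]
finger_gap: 0.0412
grasp_force: 0.0
```

Request:
{"api": "jog_arm", "payload": {
  "deltas": [
    [0.45,[19,47,2],0.184],
    [0.45,[27,42,2],0.184],
    [0.45,[0,0,0],0],
    [0.45,[0,0,0],0]
  ]
}}

```text
clock: 2.48
tool_pos: [0.5796, -0.144, 0.2]
eef_rot: [-3.141, 0.002, -0.24]
ft_force: [-0.1, 0.6, 0.4]
finger_gap: 0.0412
grasp_force: 0.0
```

```bash
python3 - <<'E'
from h import *
s=get_state(); print(s['clock'],s['tool_pos'],s['eef_rot'],yawof(s),s['ft_force'],s['finger_gap'],s['qpos'].round(3) if hasattr(s['qpos'],'round') else s['qpos'])
c=grab('wrist','w0'); print(c['fx'],c['cx'],c['cy'],-c['R'].T@c['t'])
p=c['pixels'].astype(int); b,g,r=p[...,0],p[...,1],p[...,2]
z=c['range_z']; v,u=np.mgrid[:384,:512]; dx,dy=u-c['cx'],v-c['cy']; rr=np.hypot(dx,dy)+1e-9; th=rr/c['fx']
P=np.stack([dx/rr*np.tan(th)*z,dy/rr*np.tan(th)*z,z],-1); W=(P-c['t'])@c['R']
m=(r>100)&(g<60)&(b<60)&(W[...,2]>.1)&(W[...,2]<.15)&(z>0); print(m.sum(),np.median(W[m],0),W[m].max(0),W[m].min(0),np.c_[u[m],v[m]].mean(0))
t=m&(W[...,2]>.130); print('top',t.sum(),W[t].mean(0), W[t].max(0),W[t].min(0))
E
```

```text
2.475 [ 0.57956907 -0.14403257  0.19998282] [-3.14128024e+00  1.67500592e-03 -2.39984299e-01] -0.23998429901243545 [-0.1403408   0.55091387  0.36690373] 0.04116659402442905 [-0.246  0.345  1.726  0.     1.073  1.564]
297.3186396354542 252.98936656569273 185.5698883342796 [ 0.66039854 -0.16385083  0.35115799]
396 [ 0.5859803  -0.14600031  0.13438401] [ 0.58936364 -0.13900062  0.13700195] [ 0.57569582 -0.15190262  0.10006579] [254.04040404 197.16161616]
top 247 [ 0.58314355 -0.14542371  0.13480647] [ 0.58928459 -0.13900062  0.13700195] [ 0.57569582 -0.15190262  0.13021824]
```

View pics/w0.png

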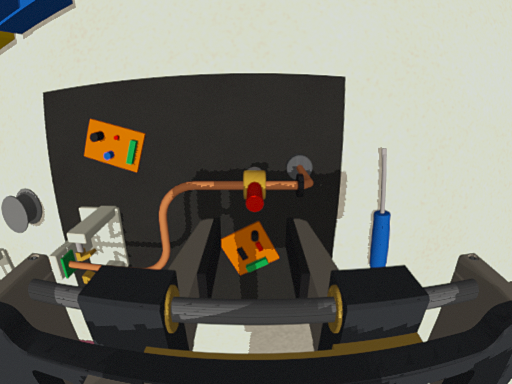

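Wrist view: the stem top is at (254,198), between the fingers, with the rail running level to bend one at (185,190). I'll go down onto the stem.

Request:
{"api": "jog_arm", "payload": {
  "deltas": [
    [0.45,[1.6,0.6,30],0],
    [0.45,[0,0,30],0],
    [0.45,[0,0,16],0],
    [0.3,[0,0,0],0],
    [0.25,[0,0,0],0]
  ],
  "grip_force": 8
}}

```text
clock: 3.15
tool_pos: [0.5824, -0.1453, 0.1256]
eef_rot: [-3.142, -0.001, -0.241]
ft_force: [0.6, -1.3, -0.6]
finger_gap: 0.0238
grasp_force: 0.0
```

Request:
{"api": "jog_arm", "payload": {
  "deltas": [
    [0.1,[0,0,0],0],
    [0.0,[0,0,0],0],
    [0.0,[0,0,0],0],
    [0.0,[0,0,0],0]
  ],
  "grip_force": 8
}}

```text
clock: 3.65
tool_pos: [0.5825, -0.1457, 0.1256]
eef_rot: [3.142, -0.002, -0.241]
ft_force: [-0.9, -0.5, 7.1]
finger_gap: 0.0134
grasp_force: 8.0
```

```bash
python3 - <<'E'
from h import *
s=get_state(); print(s['clock'],s['tool_pos'],yawof(s),s['ft_force'],s['ft_torque'],s['finger_gap'],s['grasp_force'])
c=grab('side','s1');d=c['pixels'][185:305,240:360];cv2.imwrite('pics/s1c.png',cv2.resize(d,None,fx=4,fy=4,interpolation=2))
E
```

```text
3.65 [ 0.58251214 -0.14569795  0.12559113] -0.2413122605169402 [-0.90201299 -0.51163541  7.12346296] [-0.00468525  0.28050043  0.04797716] 0.01342960341680884 8.002374172210693
```

View pics/s1c.png

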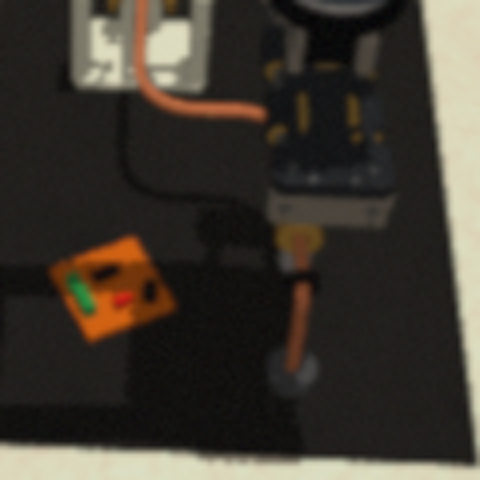

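The stem is held (gap 13.4 mm). A 7 N upward reaction says I'm pressing it onto the wire, so I'll ease up to float the collar in its play.

Request:
{"api": "jog_arm", "payload": {
  "deltas": [
    [0,[0,0,-1],0],
    [0,[0,0,0],0]
  ]
}}

```text
clock: 3.95
tool_pos: [0.5818, -0.1455, 0.1257]
eef_rot: [3.142, -0.0, -0.241]
ft_force: [-1.0, 0.1, 1.7]
finger_gap: 0.0135
grasp_force: 8.0
```

Request:
{"api": "jog_arm", "payload": {
  "deltas": [
    [0,[0,0,-1],0],
    [0,[0,0,0],0]
  ]
}}

```text
clock: 4.2
tool_pos: [0.5815, -0.1453, 0.1263]
eef_rot: [-3.142, 0.001, -0.241]
ft_force: [-0.7, 0.0, -3.0]
finger_gap: 0.0139
grasp_force: 8.0
```

Request:
{"api": "jog_arm", "payload": {
  "deltas": [
    [0,[0,0,-1],0],
    [0,[0,0,0],0]
  ]
}}

```text
clock: 4.45
tool_pos: [0.5818, -0.1454, 0.1276]
eef_rot: [-3.142, 0.0, -0.241]
ft_force: [-0.3, -0.9, -3.1]
finger_gap: 0.0136
grasp_force: 8.0
```

```bash
cat >> h.py <<'E'
def pos(s):  # arc length from rail (50,-132) -> rail x,y,heading
    a=.035*np.pi/2
    if s<.097: return .05,-.132+s,0
    s-=.097
    if s<a: t=s/.035; return .015+.035*np.cos(t),-.035+.035*np.sin(t),t
    s-=a
    if s<.03: return .015-s,0,np.pi/2
    s-=.03
    if s<a: t=s/.035; return -.015-.035*np.sin(t),.035-.035*np.cos(t),np.pi/2-t
    return -.05,.035+s-a,0
def local(s=None):
    s=s or get_state(); q=rot(RP[2]).T@(s['tool_pos'][:2]-RP[:2]); return q,yawof(s)-RP[2],s['tool_pos'][2]
E
python3 - <<'E'
from h import *
import h
s=get_state(); q,y,z=local(s); print(q,y,z)
h.RP[:2]+=rot(RP[2])@[q[0]-.05-.0003,0]; print(RP)
open('h.py','a').write(f'RP=np.array([{RP[0]:.5f},{RP[1]:.5f},-.241])\n')
s0=q[1]+.132; a=.035*np.pi/2
S=list(np.linspace(s0,.097,9)[1:])+list(np.linspace(.097,.097+a,13)[1:])+list(np.linspace(.097+a,.127+a,6)[1:])
T=[]
for v in S:
    x,yy,hd=pos(v); T.append(wrl(x,yy)[:2]+[z,RP[2]+hd])
print(rows(T,jaw=0))
E
```

```text
[ 0.05109651 -0.09033654] -0.00021145525691226852 0.12755269252494944
[ 0.55447349 -0.04569011 -0.241     ]
[[0, [-0.3, -6.9, -0.0], -0.0], [0, [-0.0, -6.9, -0.0], -0.0], [0, [-0.0, -7.0, -0.0], -0.0], [0, [-0.0, -6.9, -0.0], -0.0], [0, [-0.0, -6.9, -0.0], -0.0]]
[[0, [-0.0, -6.9, -0.0], -0.0], [0, [-0.0, -6.9, -0.0], -0.0], [0, [-0.0, -6.9, -0.0], -0.0], [0, [-0.3, -4.6, -0.0], -0.131], [0, [-0.3, -4.6, -0.0], -0.131]]
[[0, [-0.3, -4.5, -0.0], -0.131], [0, [-0.3, -4.6, -0.0], -0.131], [0, [-0.3, -4.6, -0.0], -0.131], [0, [-0.3, -4.6, -0.0], -0.131], [0, [-0.3, -4.5, -0.0], -0.131]]
[[0, [-0.3, -4.6, -0.0], -0.13], [0, [-0.3, -4.6, -0.0], -0.131], [0, [-0.3, -4.5, -0.0], -0.131], [0, [-0.3, -4.6, -0.0], -0.131], [0, [-0.3, -4.6, -0.0], -0.131]]
[[0, [-0.0, -6.0, -0.0], -0.0], [0, [-0.0, -6.0, -0.0], -0.0], [0, [-0.0, -6.0, -0.0], -0.0], [0, [-0.0, -6.0, -0.0], -0.0], [0, [-0.0, -6.0, -0.0], -0.0]]
[ 0.53987984 -0.04209229  0.12755269  1.32978854]
```

Request:
{"api": "jog_arm", "payload": {
  "deltas": [
    [0,[0,-6.9,0],0],
    [0,[0,-6.9,0],0],
    [0,[0,-7,0],0],
    [0,[0,-6.9,0],0],
    [0,[0,-6.9,0],0]
  ]
}}

```text
clock: 5.08
tool_pos: [0.5902, -0.1112, 0.1276]
eef_rot: [-3.142, -0.0, -0.241]
ft_force: [-0.5, -0.3, -1.7]
finger_gap: 0.0139
grasp_force: 8.0
```

```bash
python3 -c "
from h import *
s=get_state();print(local(s),rot(RP[2]).T@s['ft_force'][:2],s['ft_torque'],s['finger_gap'])"
```

```text
(array([ 0.05036561, -0.05512885]), np.float64(-8.01040253164964e-06), np.float64(0.12757954509743985)) [-0.39707844 -0.43719096] [-0.02428883  0.11093148  0.0323999 ] 0.01393796883262564
```

Request:
{"api": "jog_arm", "payload": {
  "deltas": [
    [0,[-0.3,-6.7,0],0],
    [0,[0,-6.7,0],0],
    [0,[0,-6.7,0],0],
    [0,[-0.3,-4.6,0],-0.131],
    [0,[-0.3,-4.6,0],-0.131]
  ]
}}

```text
clock: 5.7
tool_pos: [0.5957, -0.0827, 0.1276]
eef_rot: [-3.142, -0.0, 0.025]
ft_force: [-0.4, 0.4, -1.8]
finger_gap: 0.0139
grasp_force: 8.0
```

Request:
{"api": "jog_arm", "payload": {
  "deltas": [
    [0,[-0.3,-4.5,0],-0.131],
    [0,[-0.3,-4.6,0],-0.131],
    [0,[-0.3,-4.6,0],-0.131]
  ]
}}

```text
clock: 6.08
tool_pos: [0.5927, -0.0694, 0.1276]
eef_rot: [3.142, -0.0, 0.418]
ft_force: [0.7, -0.3, -2.3]
finger_gap: 0.0135
grasp_force: 8.0
```

```bash
python3 -c "
from h import *
s=get_state();print(local(s),rot(RP[2]).T@s['ft_force'][:2],s['ft_torque'],s['finger_gap'])"
```

```text
(array([ 0.0427964 , -0.01391644]), np.float64(0.6590354294154396), np.float64(0.12762038558111521)) [ 0.70108449 -0.12580073] [-0.03982191  0.08576597 -0.02080341] 0.0134920920592997
```

Request:
{"api": "jog_arm", "payload": {
  "deltas": [
    [0,[-0.3,-4.6,0],-0.131],
    [0,[-0.3,-4.5,0],-0.131],
    [0,[-0.3,-4.6,0],-0.131],
    [0,[-0.3,-4.6,0],-0.131]
  ]
}}

```text
clock: 6.58
tool_pos: [0.5816, -0.0553, 0.1277]
eef_rot: [3.141, -0.0, 0.942]
ft_force: [1.6, 1.0, -0.4]
finger_gap: 0.0135
grasp_force: 8.0
```

Request:
{"api": "jog_arm", "payload": {
  "deltas": [
    [0,[-0.3,-4.5,0],-0.131],
    [0,[-0.3,-4.6,0],-0.131],
    [0,[-0.3,-4.6,0],-0.13]
  ]
}}

```text
clock: 6.95
tool_pos: [0.5694, -0.0494, 0.1278]
eef_rot: [3.14, -0.001, 1.334]
ft_force: [0.8, 2.2, -1.9]
finger_gap: 0.0139
grasp_force: 8.0
```

```bash
python3 -c "
from h import *
s=get_state();print(local(s),rot(RP[2]).T@s['ft_force'][:2],s['ft_force'],s['ft_torque'],s['finger_gap'])
c=grab('top','t2');d=c['pixels'][85:235,205:380];cv2.imwrite('pics/t2c.png',cv2.resize(d,None,fx=4,fy=4,interpolation=2))"
```

```text
(array([ 1.54000876e-02, -5.02013234e-05]), np.float64(1.5749544280661563), np.float64(0.12781629923440221)) [0.27429263 2.32694781] [ 0.82174709  2.19423205 -1.91705249] [ 0.25257137 -0.27625796 -0.04172001] 0.01392931994294007
```

Request:
{"api": "jog_arm", "payload": {
  "deltas": [
    [0,[0.5,-6,0],0],
    [0,[0.5,-6,0],0],
    [0,[0,-6,0],0],
    [0,[0,-6,0],0],
    [0,[0,-6.4,0],0]
  ]
}}

```text
clock: 7.62
tool_pos: [0.5398, -0.0415, 0.1278]
eef_rot: [3.14, -0.0, 1.329]
ft_force: [2.5, 1.7, -1.1]
finger_gap: 0.014
grasp_force: 8.0
```

```bash
python3 - <<'E'
from h import *
s=get_state();q,y,z=local(s);print(q,y,z,rot(RP[2]).T@s['ft_force'][:2],s['ft_force'],s['ft_torque'],s['finger_gap'])
a=.035*np.pi/2; off=q[1]-0
S=list(np.linspace(.127+a,.127+2*a,13)[1:])
T=[]
for v in S:
    x,yy,hd=pos(v); T.append(wrl(x,yy+.0008)[:2]+[z,RP[2]+hd])
print(rows(T,jaw=0))
E
```

```text
[-0.01528629  0.00054531] 1.5701965662937298 0.12779079979505462 [2.02197316 2.21757468] [ 2.49281478  1.67089419 -1.13712544] [ 0.17503581 -0.47060137 -0.03879315] 0.013993908869148254
[[0, [0.6, -4.3, -0.0], 0.13], [0, [0.3, -4.5, -0.0], 0.131], [0, [0.2, -4.6, -0.0], 0.131], [0, [0.3, -4.6, -0.0], 0.131], [0, [0.3, -4.6, -0.0], 0.131]]
[[0, [0.4, -4.5, -0.0], 0.131], [0, [0.2, -4.6, -0.0], 0.131], [0, [0.3, -4.6, -0.0], 0.131], [0, [0.3, -4.5, -0.0], 0.13], [0, [0.3, -4.6, -0.0], 0.131]]
[[0, [0.3, -4.6, -0.0], 0.131], [0, [0.3, -4.6, -0.0], 0.131]]
[ 0.51441946  0.00104765  0.1277908  -0.24080343]
```

Request:
{"api": "jog_arm", "payload": {
  "deltas": [
    [0,[1,0,0],0],
    [0,[0,0,0],0]
  ]
}}

```text
clock: 7.88
tool_pos: [0.5398, -0.0407, 0.1276]
eef_rot: [-3.141, 0.0, 1.33]
ft_force: [0.0, -0.4, -1.9]
finger_gap: 0.0135
grasp_force: 8.0
```

```bash
python3 - <<'E'
from h import *
s=get_state();q,y,z=local(s);print(q,y,z,rot(RP[2]).T@s['ft_force'][:2],s['ft_force'],s['ft_torque'],s['finger_gap'])
c=grab('top','t3');d=c['pixels'][85:235,205:380];e=grab('side','s3')['pixels'][175:285,240:360]
cv2.imwrite('pics/t3c.png',cv2.resize(np.hstack([d[:110],e]),None,fx=2.7,fy=2.7,interpolation=2))
E
```

```text
[-0.01548289  0.00134127] 1.5709794344214343 0.1275970334367622 [ 0.14174058 -0.39902949] [ 0.04240634 -0.42132723 -1.91671525] [-0.04589121  0.07525698  0.00112416] 0.013524088511230097
```

View pics/t3c.png

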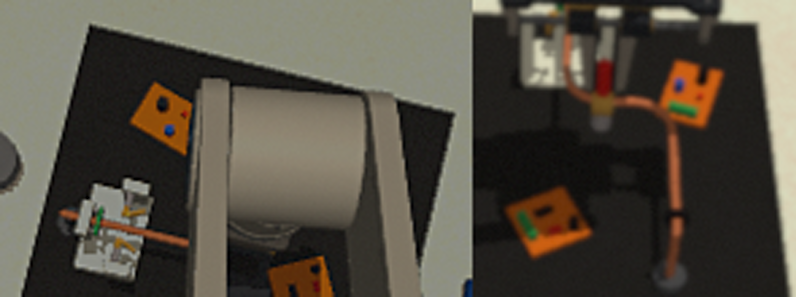

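Side crop: the collar is upright at the start of bend two (603,100), and the forces have dropped to zero. Next is the second bend.

Request:
{"api": "jog_arm", "payload": {
  "deltas": [
    [0,[0.3,-4.4,0],0.131],
    [0,[0.3,-4.6,0],0.131],
    [0,[0.3,-4.6,0],0.131],
    [0,[0.3,-4.6,0],0.131]
  ]
}}

```text
clock: 8.48
tool_pos: [0.5242, -0.0319, 0.1276]
eef_rot: [3.141, -0.0, 0.801]
ft_force: [1.0, 0.0, -2.3]
finger_gap: 0.0136
grasp_force: 8.0
```

Request:
{"api": "jog_arm", "payload": {
  "deltas": [
    [0,[0.3,-4.5,0],0.131],
    [0,[0.3,-4.5,0],0.131],
    [0,[0.3,-4.6,0],0.131],
    [0,[0.3,-4.6,0],0.131]
  ]
}}

```text
clock: 8.98
tool_pos: [0.5149, -0.0165, 0.1276]
eef_rot: [3.141, -0.0, 0.277]
ft_force: [0.2, -0.6, -1.6]
finger_gap: 0.0137
grasp_force: 8.0
```

```bash
python3 - <<'E'
from h import *
s=get_state();q,y,z=local(s);print(q,y,z,rot(RP[2]).T@s['ft_force'][:2],s['ft_torque'])
t=np.pi/2-y; print('nominal',-.015-.035*np.sin(t),.035-.035*np.cos(t))
E
```

```text
[-0.04539171  0.01893564] 0.5184327428185397 0.12759447293101764 [ 0.37251245 -0.56157478] [-0.02780316  0.03265151  0.0246979 ]
nominal -0.04540088983797036 0.01765681986890552
```

Spot on. I'll finish the bend and run up to just short of the jaws: the leads begin near y ≈ 93 mm, so the collar's middle stops at about 70.

Request:
{"api": "jog_arm", "payload": {
  "deltas": [
    [0,[0.3,-4.5,0],0.13],
    [0,[0.3,-4.6,0],0.131],
    [0,[0.3,-4.6,0],0.131],
    [0,[0.3,-4.6,0],0.13]
  ]
}}

```text
clock: 9.48
tool_pos: [0.5146, 0.0017, 0.1276]
eef_rot: [3.141, -0.0, -0.245]
ft_force: [1.0, -0.6, -1.2]
finger_gap: 0.0136
grasp_force: 8.0
```

Request:
{"api": "jog_arm", "payload": {
  "deltas": [
    [0,[0,-6,0],0],
    [0,[0,-7,0],0],
    [0,[0,-7,0],0],
    [0,[0,-7,0],0],
    [0,[0,-6,0],0]
  ],
  "grip_force": 30
}}

```text
clock: 10.1
tool_pos: [0.5223, 0.0342, 0.1276]
eef_rot: [3.142, 0.0, -0.24]
ft_force: [0.7, 1.1, -2.3]
finger_gap: 0.0132
grasp_force: 30.0
```

```bash
python3 - <<'E'
from h import *
s=get_state();q,y,z=local(s);print(q,y,z,rot(RP[2]).T@s['ft_force'][:2],s['ft_torque'],s['ft_force'])
E
```

```text
[-0.05027752  0.06995791] 0.0014279493212979444 0.12755226331842082 [0.45374227 1.24462295] [-0.0002266   0.15106349  0.01129485] [ 0.73768797  1.10035667 -2.28668254]
```

Request:
{"api": "jog_arm", "payload": {
  "deltas": [
    [0,[0,-4,0],0],
    [0,[0,-4,0],0],
    [0,[0,-3,0],0],
    [0,[0,-3,0],0],
    [0,[0,-3,0],0]
  ]
}}

```text
clock: 10.72
tool_pos: [0.5263, 0.0504, 0.1276]
eef_rot: [3.142, -0.0, -0.24]
ft_force: [-0.4, -0.2, -1.3]
finger_gap: 0.0131
grasp_force: 30.0
```

Request:
{"api": "jog_arm", "payload": {
  "deltas": [
    [0,[0,-3,0],0],
    [0,[0,-3,0],0],
    [0,[0,-3,0],0]
  ]
}}

```text
clock: 11.1
tool_pos: [0.5286, 0.059, 0.1276]
eef_rot: [3.141, -0.0, -0.24]
ft_force: [1.1, -1.5, -0.2]
finger_gap: 0.0131
grasp_force: 30.0
```

Request:
{"api": "jog_arm", "payload": {
  "deltas": [
    [0,[0,-3,0],0],
    [0,[0,-3,0],0],
    [0,[0,-3,0],0]
  ]
}}

```text
clock: 11.48
tool_pos: [0.5306, 0.068, 0.1276]
eef_rot: [-3.141, 0.0, -0.24]
ft_force: [0.0, -1.1, -1.7]
finger_gap: 0.013
grasp_force: 30.0
```

```bash
python3 - <<'E'
from h import *
s=get_state();q,y,z=local(s);print(q,y,z,rot(RP[2]).T@s['ft_force'][:2],s['ft_torque'],s['ft_force'])
E
```

```text
[-0.05026598  0.10468325] 0.0006640494950777287 0.12757211673966307 [ 0.26829913 -1.08318881] [-0.40527642  0.17375109  0.03659455] [ 0.00201639 -1.1159204  -1.7050204 ]
```

Request:
{"api": "jog_arm", "payload": {
  "deltas": [
    [0,[0,-3,0],0],
    [0,[0,-3,0],0]
  ]
}}

```text
clock: 11.72
tool_pos: [0.5321, 0.0738, 0.1276]
eef_rot: [-3.141, -0.0, -0.24]
ft_force: [-0.7, -2.1, -0.9]
finger_gap: 0.0129
grasp_force: 30.0
```

Request:
{"api": "jog_arm", "payload": {
  "deltas": [
    [0,[0,-3,0],0],
    [0,[0,-3,0],0]
  ]
}}

```text
clock: 11.98
tool_pos: [0.5335, 0.0796, 0.1276]
eef_rot: [-3.142, -0.0, -0.24]
ft_force: [-0.7, -1.7, -2.0]
finger_gap: 0.0131
grasp_force: 30.0
```

Request:
{"api": "jog_arm", "payload": {
  "deltas": [
    [0,[0,-2,0],0],
    [0,[0,-2,0],0]
  ]
}}

```text
clock: 12.22
tool_pos: [0.5344, 0.0834, 0.1276]
eef_rot: [3.142, -0.0, -0.24]
ft_force: [-0.9, -1.8, -1.4]
finger_gap: 0.0134
grasp_force: 30.0
```

```bash
python3 - <<'E'
from h import *
s=get_state();q,y,z=local(s);print(q,y,z,rot(RP[2]).T@s['ft_force'][:2],s['ft_torque'],s['ft_force'])
c=grab('side','s4');d=c['pixels'][150:225,235:335];cv2.imwrite('pics/s4c.png',cv2.resize(d,None,fx=6,fy=6,interpolation=2))
E
```

```text
[-0.05025574  0.12056909] 0.0008155577348857301 0.12759787261611275 [-0.47223075 -1.96705286] [-0.33563365  0.07569519  0.02076485] [-0.92806726 -1.79749549 -1.35102391]
```

View pics/s4c.png

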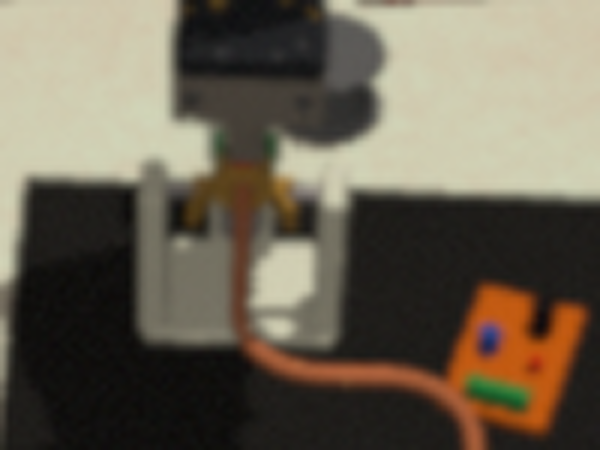

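The sleeve sits between the jaws at crop (242,190), with the pad just beyond. I'll press on gently until I feel the hard stop.

Request:
{"api": "jog_arm", "payload": {
  "deltas": [
    [0,[0,-1.5,0],0],
    [0,[0,-1.5,0],0]
  ]
}}

```text
clock: 12.52
tool_pos: [0.5351, 0.0862, 0.1276]
eef_rot: [-3.142, -0.0, -0.24]
ft_force: [0.7, -2.1, -1.4]
finger_gap: 0.0133
grasp_force: 30.0
```

Request:
{"api": "jog_arm", "payload": {
  "deltas": [
    [0,[0,-1.5,0],0],
    [0,[0,-1,0],0]
  ]
}}

```text
clock: 12.78
tool_pos: [0.5357, 0.0887, 0.1276]
eef_rot: [3.142, 0.0, -0.24]
ft_force: [0.7, -1.7, -1.7]
finger_gap: 0.0134
grasp_force: 30.0
```

Request:
{"api": "jog_arm", "payload": {
  "deltas": [
    [0,[0,-1,0],0],
    [0,[0,-1,0],0]
  ]
}}

```text
clock: 13.02
tool_pos: [0.5361, 0.0906, 0.1276]
eef_rot: [3.141, 0.0, -0.24]
ft_force: [-1.3, -1.9, -1.9]
finger_gap: 0.0131
grasp_force: 30.0
```

Request:
{"api": "jog_arm", "payload": {
  "deltas": [
    [0,[0,-1,0],0],
    [0,[0,0,0],0]
  ]
}}

```text
clock: 13.28
tool_pos: [0.5364, 0.0915, 0.1276]
eef_rot: [3.141, 0.0, -0.24]
ft_force: [-0.5, -3.3, -2.1]
finger_gap: 0.0133
grasp_force: 30.0
```

Request:
{"api": "jog_arm", "payload": {
  "deltas": [
    [0,[0,-1,0],0],
    [0,[0,0,0],0]
  ]
}}

```text
clock: 13.52
tool_pos: [0.5365, 0.0919, 0.1276]
eef_rot: [3.14, 0.0, -0.24]
ft_force: [-0.9, -5.8, -1.0]
finger_gap: 0.0135
grasp_force: 30.0
```

Request:
{"api": "jog_arm", "payload": {
  "deltas": [
    [0,[0,-1,0],0],
    [0,[0,0,0],0]
  ]
}}

```text
clock: 13.78
tool_pos: [0.5366, 0.0923, 0.1276]
eef_rot: [3.139, 0.0, -0.24]
ft_force: [-0.8, -9.1, 0.8]
finger_gap: 0.0136
grasp_force: 30.0
```

```bash
python3 - <<'E'
from h import *
s=get_state();q,y,z=local(s);print(q,y,z,rot(RP[2]).T@s['ft_force'][:2],s['ft_torque'],s['ft_force'])
E
```

```text
[-0.05031577  0.12970913] 0.0014816340530191818 0.12761621713058843 [ 1.39669583 -9.01015955] [-1.87296541  0.4313968   0.12149472] [-0.7941584  -9.08311878  0.8491889 ]
```

Hard stop felt: 9 N, with the TCP barely moving. I'll hold briefly, then back off and tug.

Request:
{"api": "jog_arm", "payload": {
  "deltas": [
    [0,[0,-0.5,0],0],
    [0,[0,0,0],0],
    [0,[0,0,0],0]
  ]
}}

```text
clock: 14.15
tool_pos: [0.5366, 0.0924, 0.1276]
eef_rot: [3.139, 0.0, -0.239]
ft_force: [-0.8, -10.2, 1.3]
finger_gap: 0.013
grasp_force: 30.0
```

Request:
{"api": "jog_arm", "payload": {
  "deltas": [
    [0,[0,1.5,0],0],
    [0,[0,1.5,0],0],
    [0,[0,1.5,0],0],
    [0,[0,0,0],0]
  ]
}}

```text
clock: 14.65
tool_pos: [0.536, 0.0897, 0.1276]
eef_rot: [-3.141, -0.0, -0.24]
ft_force: [-0.6, -1.6, -2.0]
finger_gap: 0.0133
grasp_force: 30.0
```

Request:
{"api": "jog_arm", "payload": {
  "deltas": [
    [0,[0,1,0],0],
    [0,[0,1,0],0],
    [0,[0,0,0],0]
  ]
}}

```text
clock: 15.02
tool_pos: [0.5355, 0.0879, 0.1276]
eef_rot: [-3.141, -0.0, -0.24]
ft_force: [-0.1, 0.5, -2.0]
finger_gap: 0.013
grasp_force: 30.0
```

Request:
{"api": "jog_arm", "payload": {
  "deltas": [
    [0,[0,1,0],0],
    [0,[0,0,0],0]
  ]
}}

```text
clock: 15.28
tool_pos: [0.5355, 0.0874, 0.1277]
eef_rot: [-3.14, -0.0, -0.241]
ft_force: [-0.4, 5.0, -3.3]
finger_gap: 0.0135
grasp_force: 30.0
```

Request:
{"api": "jog_arm", "payload": {
  "deltas": [
    [0,[0,1,0],0],
    [0,[0,0,0],0]
  ]
}}

```text
clock: 15.52
tool_pos: [0.5355, 0.087, 0.1277]
eef_rot: [-3.139, -0.001, -0.241]
ft_force: [0.7, 8.3, -3.8]
finger_gap: 0.013
grasp_force: 30.0
```

Request:
{"api": "jog_arm", "payload": {
  "deltas": [
    [0,[0,0,0],0],
    [0,[0,-1.2,0],0],
    [0,[0,-1.3,0.5],0],
    [0,[0,0,0.5],0],
    [0,[0,0,0],0]
  ]
}}

```text
clock: 16.15
tool_pos: [0.5357, 0.088, 0.1266]
eef_rot: [3.141, -0.0, -0.24]
ft_force: [0.1, 1.1, -0.2]
finger_gap: 0.0133
grasp_force: 30.0
```

Request:
{"api": "jog_arm", "payload": {
  "deltas": [
    [0.3,[0,0,0],0],
    [0.45,[0,0,0],0],
    [0.45,[0,0,0],0],
    [0.45,[0,0,0],0]
  ]
}}

```text
clock: 16.65
tool_pos: [0.5356, 0.0881, 0.1266]
eef_rot: [3.142, -0.0, -0.24]
ft_force: [0.7, 0.3, -0.3]
finger_gap: 0.0417
grasp_force: 0.0
```

Request:
{"api": "jog_arm", "payload": {
  "deltas": [
    [0.45,[0,0,-10],0],
    [0.45,[0,0,-25],0],
    [0.45,[0,0,-40],0],
    [0.45,[0,0,-40],0],
    [0.45,[0,0,0],0]
  ]
}}

```text
clock: 17.27
tool_pos: [0.5376, 0.0884, 0.2455]
eef_rot: [-3.139, -0.006, -0.24]
ft_force: [0.1, 0.3, -0.5]
finger_gap: 0.0411
grasp_force: 0.0
```

Request:
{"api": "jog_arm", "payload": {
  "deltas": [
    [0.45,[-40,0,-20],0],
    [0.45,[-40,0,0],0],
    [0.45,[-40,0,0],0],
    [0.45,[0,0,0],0],
    [0.45,[0,0,0],0]
  ]
}}

```text
clock: 17.9
tool_pos: [0.4196, 0.1167, 0.2616]
eef_rot: [-3.141, -0.001, -0.24]
ft_force: [-0.2, -0.0, -0.6]
finger_gap: 0.0412
grasp_force: 0.0
```

```bash
python3 - <<'E'
from h import *
s=get_state();print(s['clock'],s['ft_force'],s['tool_pos'])
im=[]
for n,(x,y) in {'top':(205,130),'side':(235,150)}.items():
    d=grab(n,n+'5'); im.append(cv2.resize(d['pixels'][y:y+75,x:x+100],None,fx=4,fy=5,interpolation=2))
    W=cloud(d);p=d['pixels'].astype(int);F=(W[...,:2]-RP[:2])@rot(RP[2]);z=W[...,2]
    m=(p[...,2]>110)&(p[...,1]<60)&(p[...,0]<60)&(z>.1)&(z<.15)&(abs(F[...,0])<.1)&(F[...,1]<.16)&(F[...,1]>0)
    if m.sum(): print(n,m.sum(),np.median(F[m],0),z[m].max(),z[m].min())
cv2.imwrite('pics/f5.png',np.hstack(im))
E
```

```text
17.9 [-0.24680649 -0.01878516 -0.6299172 ] [0.41959028 0.11669859 0.26162342]
top 21 [-0.05121381  0.12523094] 0.1403616573462747 0.12228775636865596
side 10 [-0.05102131  0.11999091] 0.13830761229940366 0.10379354232722282
```

View pics/f5.png

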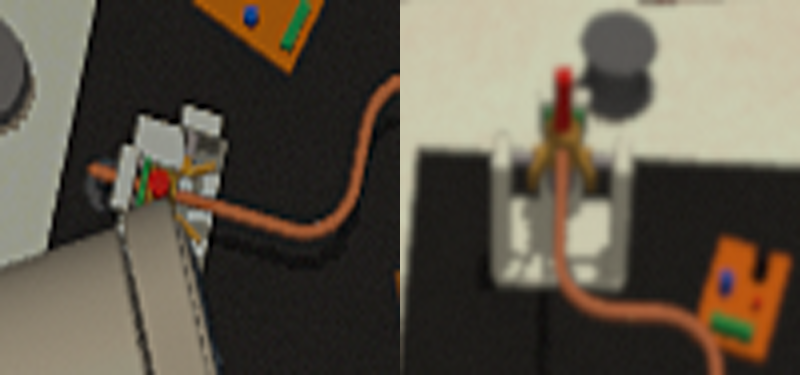

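The collar stands upright at y ≈ 125 mm against the pad (stem at (160,183) in the top crop), with the jaws behind it and the arm clear.

```bash
python3 -c "
from rig import *
print(finish_job())"
```

```text
the job is handed in; nothing more can be done
None
```

I slid the collar round both bends and through the jaws, pressed the pad home to its hard stop (about 10 N), tug-tested it at about 8 N (the jaws held), then let go and handed the job in at about 18 s; no verdict was returned.

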